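# Check a cast ornament for type height with the dial gauge

## Robot

A 6-joint arm with a two-finger parallel gripper is mounted at the origin on the work surface. World frame = base frame: x ahead of the robot, y to its left, z up, the work surface at z = 0. Lengths are in m, angles in degrees, forces in N, time in s.
With the tool pointing down it reaches from about 0.35 to 0.8 m from the base axis. Payload 7.3 kg.
Tool frame: the origin (TCP) lies midway between the tips of the shut fingers; the grasp point (between the pads) lies 19 mm behind it; z points along the fingers, y is the direction in which the jaws open and shut (so a half turn about z gives the same grasp; the last joint's range is limited). The gripper opens to 85 mm and grips with 20 to 120 N. Pads are 22 mm wide; open, the fingers measure 114 mm over their backs; the gripper's body (76 mm by 85 mm) begins 54 mm behind the grasp point. The pads swing forward as they close: fully open they stand 13 mm farther back than shut.
Start: joints at [-85.657, 19.595, 87.324, -0, 73.075, -8.365], TCP at [0.116, -0.512, 0.231] pointing down, gripper open.
Joint ranges: [-145.02, 145.02], [-44.19, 115.74], [2.07, 154.8], [-57.11, 237.11], [16.16, 152.29], [-177.93, 177.93]. Speed limits (degrees/s): [147.25, 147.25, 180, 180, 180, 180].

## Interface

Orientations are given as [roll, pitch, yaw] about the fixed x, y, z axes, in that order (R = Rz(yaw) Ry(pitch) Rx(roll)).
In Python, from cell import arm, read_camera gives the robot as it stands.
- The arm moves only by the tool carry_out, never from a script. Its argument "commands" is a list that holds one entry, the list of rows, each a list of 5 numbers: the opening, from 0 (shut) to 1 (fully open), then the shift along the tool's x, y, z in m, then the turn about the tool's z in degrees. A call has exactly 5 rows; each row is the pose to reach, as a shift and turn from the pose commanded when the call began, along the tool's axes at that moment; what a row does not reach only later rows make up. A row lasts 1/10 s, in which the tool goes at most 50 mm and 8.59 degrees, less where a joint would pass 70% of its speed; a pose out of reach is approached as far as the arm can. A call with a gripper value outside its range is refused whole. The fingers move at their own pace and stop on an object; "newtons" is the grip in N (left out, the last holds). Time passes only in rows, so rows that repeat a pose let the fingers close, or fill a call up. It gives the time, the measured TCP pose, the force and the opening at its end, in the units of the state.
- arm.read_state(): the state, without advancing time (a new reading comes with each control period).
- read_camera(name): name is "scene" or "top" or "wrist"; returns a dict with "frame" (420x560x3 uint8, blue, green, red), "fov_y" (degrees; the focal length in pixels is half the picture's height over the tangent of half this angle, whatever the lens; pixels are square), "cx", "cy" (the principal point, pixels), "world_from_camera" (4x4, takes a point from camera to world coordinates). Camera axes: x right, y up, looking along -z (the intrinsics and any distortion apply to the point x, -y, -z); pixel columns grow to the right and rows downward; lengths in m; the calibration is good to about 2 mm. The wrist camera is an equidistant fisheye: a pixel r from the principal point sees the ray r / f radians off the axis. A picture is of the moment at which its call begins. There is no depth.
- arm.close_job(): hands the job in, once; it reports no verdict.
The state is a dict: "clock": time; "joints": joint angles; "joint_velocities": joint speeds; "joint_efforts": joint torques, N m; "tcp_pos": TCP position; "orientation": TCP orientation; "contact_force": force on the tool from outside, world axes, zero at the start; "moment": the same for the moment, N m; "width": finger opening in m.
Only numpy, scipy, OpenCV 4.12 (cv2) and the standard library are available. Lean on these libraries where they do the work, as an engineer would, in place of code of your own. Each camera call takes 0.05 s, during which the arm holds its last target.

## Task

Pick the ornament sort with the round red face out of the sorts tray, stand it upright and let go on the yellow cross of the checking plate, between the two steel bearers. Then take the dial gauge from its wooden stand by its orange sprung grip and hold it upright and flat across both bearers, square to them, with its plunger on the middle of the red face, pressing lightly so that the grip's spring is partly pushed in but not bottomed. Finish while still holding the gauge like that, and leave the other things where they are.

Things in the scene. Friction and masses are not known exactly. Their poses are not given: they have to be found in the camera images.
- red_sort: the sort to check: round red raised face, 17 mm across; cast metal body 21 x 21 mm, 23.3 mm high in all, about 90 g, standing face up in a pocket of the sorts tray; origin at the centre of its underside, z up. It starts turned up to 0.35 rad in its pocket. Its sides can be gripped (21 mm); in the tray its top stands 13 mm above the pocket walls
- red_face (a point): centre of the red face, on top of the red sort, 23.3 mm above its underside
- tray: fixed wooden sorts tray, 130 mm (its x) by 254 mm (its y), 2 x 4 pockets at 62 mm pitch; pocket floor 4 mm and wall tops 14 mm above the bench, walls 6 mm thick; origin at the centre of its underside. Four sorts stand in alternate pockets (neighbours at least 70 mm away, diagonally), any of the four may be the red one; the other pockets hold low spacing metal that is part of the tray
- check_plate: fixed dark steel checking plate 120 mm (its x) by 110 mm (its y), 12 mm thick; origin at the centre of its underside. Two bright steel bearers stand on it and run along its x, with 46 mm clear between them
- plate_cross (a point): centre of the yellow cross painted on top of the plate, midway between the bearers, 12 mm above the bench; its axes are the plate's
- bearer_left: fixed steel bearer 90 mm long (plate's x), 16 mm wide, 23.3 mm high (top 35.3 mm above the bench), centre line 31 mm to the plate's +y from the cross; origin at the centre of its underside
- bearer_right: the same bearer, 31 mm to the plate's -y from the cross
- gauge_stand: fixed wooden stand of the gauge, 84 mm (x) by 130 mm (y); the gauge's bar rests on two ledges 22 mm above the bench, between low cheeks and end stops that rise 8 mm above the ledges with 3 mm play all round; lift the gauge straight up. Plate and stand may change places, so the gauge (top 158 mm above the bench) may stand between the tray and the plate. Origin at the centre of its underside
- gauge: loose dial gauge, 136 mm high, about 0.34 kg. Steel cross bar 100 mm (its y) by 25 mm (its x) by 14 mm high at the bottom; above it a round black dial 54 mm across and 22 mm thick (white face to its -x), from 23 to 77 mm up; then a 10 mm stem and the orange grip. Origin at the centre of the bar's flat underside, z up. A plunger 5 mm thick sticks out 3 mm below the middle of the bar. Either way round on the bearers is right
- grip_centre (a point): centre of the orange grip of the gauge, a block 24 x 24 mm and 34 mm high, sides along the gauge's x and y; 119 mm above the bar's underside when the spring is out. To be gripped here
- gauge_grip (a joint): how far the orange grip is pushed down its stem (m): 0 out (as when the gauge stands or hangs from the grip), 0.012 bottomed. The grip hangs on an upper stop; pushing it down takes 2 N to start and 0.4 N more per mm. The bar starts to press on its support as soon as the weight of the gauge is set down
- plunger_tip (a point): lower tip of the gauge's plunger, on the gauge's z axis, 3 mm below the bar's underside when free
- gauge_plunger (a joint): how far the plunger is pushed in (m): 0 free, 0.006 at most; weak spring, 0.5 N to start and 0.15 N more per mm. With the bar flat on the bearers and the sort under it, it reads about 0.003
- blue_sort: bystander: like the red sort but with a blue diamond face; cast metal body 21 x 21 mm, 23.3 mm high in all, about 90 g, standing face up in a pocket of the sorts tray; origin at the centre of its underside, z up
- black_sort: bystander: like the red sort but with a black cross face; cast metal body 21 x 21 mm, 23.3 mm high in all, about 90 g, standing face up in a pocket of the sorts tray; origin at the centre of its underside, z up
- green_sort: bystander: like the red sort but with a face of two green bars; cast metal body 21 x 21 mm, 23.3 mm high in all, about 90 g, standing face up in a pocket of the sorts tray; origin at the centre of its underside, z up
- stick: bystander: steel composing stick with a line of type, 55 x 240 mm, 30 mm high, behind the work; origin at the centre of its underside
- planer: bystander: wooden planer block 85 x 190 mm, 51 mm high, behind the work; origin at the centre of its underside
- mallet: bystander: wooden mallet, head 70 x 110 mm and 64 mm high, handle 170 mm long to its -x, behind the work; origin under the head
- quoin_key: bystander: dark steel T-handled quoin key about 100 mm long and 84 mm across the handle, 14 mm high, lying left of the tray and nearer the robot; origin midway along it
- ink_tin: bystander: red ink tin 84 mm across, 60 mm high, behind the work on the right; origin at the centre of its underside
There are look-alikes about, which are no part of the job. What is shaped like the gauge but pink or purple is not meant. What is shaped like the red_sort but pink is not meant.

How it is judged:
By the outcome, as a careful person would: the job done as asked, in the order asked, and still so for the second after the job is handed in, while the arm keeps its last pose, push and grip.
It also fails if it takes over 48 s, if anything falls off the work surface, if the arm or the gripper's body presses on something with over 40 N, if the wrist force passes 120 N, or if a joint passes its speed limit or range.

## Working session

There is one attempt and no reset: what is moved stays moved. The work goes in short steps, Python scripts to look and compute and a tool call to move; the robot and the scene stay as the last step left them, time stands still between calls to the robot, and variables do not carry over. Pictures are saved under pics/ and viewed, and the job is handed in when it is done.

Besides the shell and the picture viewer there is one more tool, called after "Call:" by a JSON object that holds its "method" and its "body", one argument or row to a line. carry_out: Moves the arm, as the interface text tells. Its arguments: {"type":"object","properties":{"commands":{"type":"array","items":{"type":"array","items":{"type":"array","items":{"type":"number"}}}},"newtons":{"type":"number"}},"required":["commands"]}

```bash
ls; mkdir -p pics
python3 - <<'E'
from cell import arm, read_camera
import cv2
print(arm.read_state())
for n in ["scene","top","wrist"]:
    d=read_camera(n); cv2.imwrite(f"pics/{n}0.png",d["frame"]); print(n,d["fov_y"],d["cx"],d["cy"],d["world_from_camera"].round(4).tolist() if hasattr(d["world_from_camera"],'round') else d["world_from_camera"], d.keys())
E
```

```text
pics
{'clock': 0.0, 'joints': array([-8.56590154e+01,  1.96370397e+01,  8.73794108e+01, -8.84969950e-04,
        7.30751615e+01, -8.36500385e+00]), 'joint_velocities': array([ 0.06407953,  0.03070343,  0.00729673, -0.05398666,  0.0061128 ,
        0.02662381]), 'joint_efforts': array([-2.01331472e-04, -4.33676827e+01, -2.46013606e+01, -9.70345468e-05,
        7.76956498e-03,  8.78904331e-06]), 'tcp_pos': array([ 0.1154593 , -0.51171456,  0.23060722]), 'orientation': array([-1.79909240e+02, -1.24903555e-02,  1.27062368e+01]), 'contact_force': array([-0.02922327, -0.4216971 , -1.36642314]), 'moment': array([0.01656624, 0.02683128, 0.0342499 ]), 'width': 0.08514489680046598}
scene 44.26956789873114 275.289911323042 213.46273844759847 [[-0.8545, -0.2985, 0.4251, 1.0473], [0.5194, -0.4736, 0.7113, 0.8622], [-0.011, 0.8286, 0.5597, 0.7936], [0.0, 0.0, 0.0, 1.0]] dict_keys(['frame', 'fov_y', 'cx', 'cy', 'world_from_camera'])
top 47.45399885553825 281.80919627569773 204.4532616910737 [[0.0299, 0.9911, -0.1299, 0.3708], [-0.9995, 0.0313, 0.0092, 0.0178], [0.0132, 0.1296, 0.9915, 1.3209], [0.0, 0.0, 0.0, 1.0]] dict_keys(['frame', 'fov_y', 'cx', 'cy', 'world_from_camera'])
wrist 65.70646984690485 277.90962472414014 212.84258820438941 [[0.2199, 0.937, 0.2714, 0.1848], [-0.9755, 0.2116, 0.0598, -0.4964], [-0.0014, -0.2779, 0.9606, 0.3739], [0.0, 0.0, 0.0, 1.0]] dict_keys(['frame', 'fov_y', 'cx', 'cy', 'world_from_camera'])
```

View pics/scene0.png

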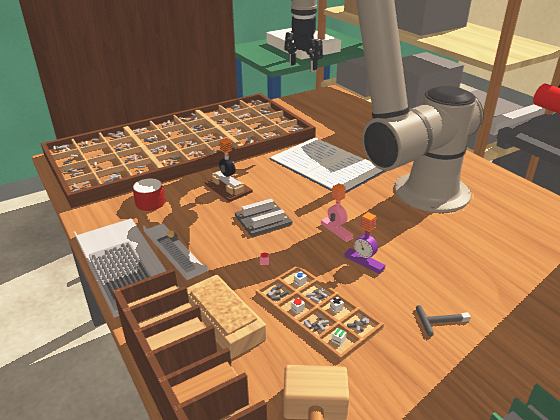

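View pics/top0.png

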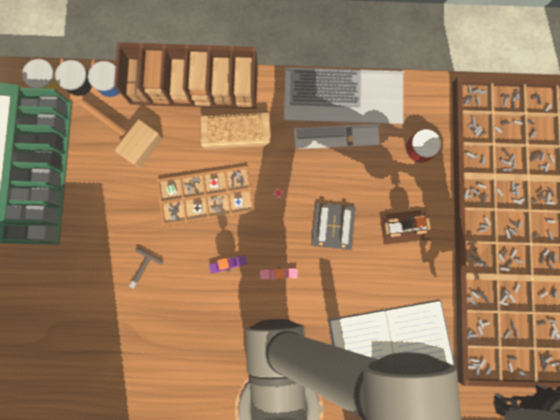

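View pics/wrist0.png

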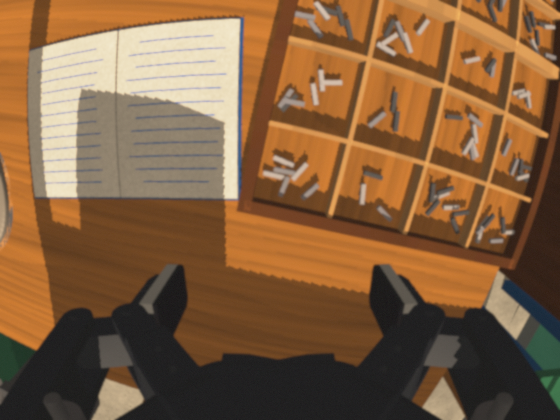

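```bash
cat > h.py <<'E'
import numpy as np, cv2
from cell import arm, read_camera
def cam(n):
    d=read_camera(n); d["name"]=n; d["f"]=d["frame"].shape[0]/2/np.tan(np.radians(d["fov_y"]/2)); d["T"]=np.array(d["world_from_camera"]); return d
def proj(d,P):
    P=np.atleast_2d(P); T=d["T"]; c=(P-T[:3,3])@T[:3,:3]; p=np.c_[c[:,0],-c[:,1],-c[:,2]]
    if d["name"]=="wrist":
        r=np.hypot(p[:,0],p[:,1]); th=np.arctan2(r,p[:,2]); k=d["f"]*th/np.maximum(r,1e-9)
        return np.c_[d["cx"]+k*p[:,0],d["cy"]+k*p[:,1]]
    return np.c_[d["cx"]+d["f"]*p[:,0]/p[:,2],d["cy"]+d["f"]*p[:,1]/p[:,2]]
def ray(d,uv):
    uv=np.atleast_2d(np.array(uv,float)); a=(uv-[d["cx"],d["cy"]])/d["f"]
    if d["name"]=="wrist":
        r=np.hypot(a[:,0],a[:,1]); s=np.sin(r)/np.maximum(r,1e-9); v=np.c_[a*s[:,None],np.cos(r)]
    else: v=np.c_[a,np.ones(len(a))]
    v=v*[1,-1,-1]; return d["T"][:3,3], v@d["T"][:3,:3].T
def onz(d,uv,z):
    o,v=ray(d,uv); return o+v*((z-o[2])/v[:,2])[:,None]
def crop(d,name,x0,y0,w,h,s):
    cv2.imwrite("pics/"+name,cv2.resize(d["frame"][y0:y0+h,x0:x0+w],None,fx=s,fy=s,interpolation=cv2.INTER_CUBIC))
E
python3 - <<'E'
from h import *
d=cam("top"); crop(d,"t1.png",150,150,133,100,6); crop(d,"t2.png",300,180,133,90,6)
s=cam("scene"); crop(s,"s1.png",190,130,120,110,5)
print(onz(d,[[213,183]],.0273+.00),onz(d,[[278,193]],.02), onz(d,[[334,225]],.012), onz(d,[[408,228]],.14))
E
```

```text
[[0.59362808 0.19617284 0.0273    ]] [[0.57272329 0.01720085 0.02      ]] [[ 0.4898445  -0.13956336  0.012     ]] [[ 0.47643705 -0.30841759  0.14      ]]
```

View pics/t1.png

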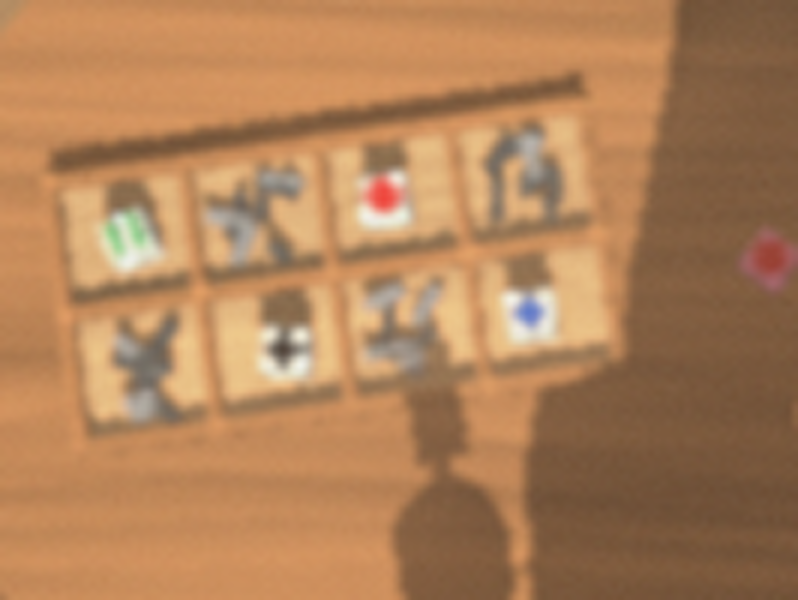

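View pics/t2.png

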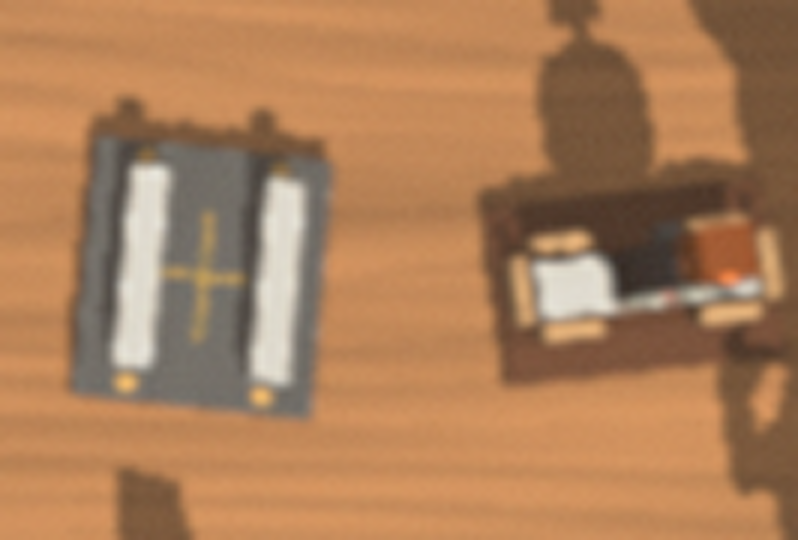

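View pics/s1.png

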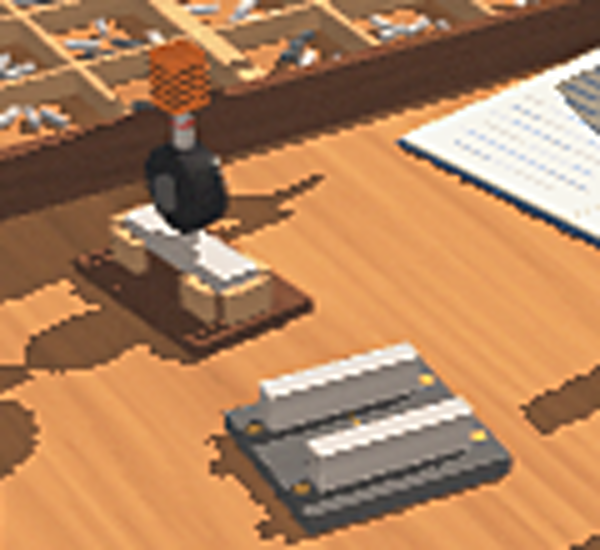

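Run:
```python
from h import *
d=cam("top"); s=cam("scene")
for c in (d,s):
    hsv=cv2.cvtColor(c["frame"],cv2.COLOR_BGR2HSV); H,S,V=cv2.split(hsv)
    m=(((H<6)|(H>174))&(S>170)&(V>120)).astype(np.uint8)
    n,l,st,ce=cv2.connectedComponentsWithStats(m)
    for i in range(1,n):
        if st[i,4]>4: print(c["name"],"red",ce[i].round(1),st[i,4],onz(c,[ce[i]],.0273).round(4).tolist())
    m=((H>5)&(H<14)&(S>200)&(V>90)).astype(np.uint8)
    n,l,st,ce=cv2.connectedComponentsWithStats(m)
    for i in range(1,n):
        if st[i,4]>30: print(c["name"],"or",ce[i].round(1),st[i].tolist())
q=lambda L:np.array(L)/6+[300,180]-0.4
B=onz(d,q([(132,165),(172,165),(153,370),(110,368),(265,178),(307,182),(292,387),(248,383)]),.0353)
print(B.round(4)); print(B.mean(0),B[:4].mean(0),B[4:].mean(0)); print(onz(d,q([(205,277)]),.012))
for a,b in((3,0),(2,1),(7,4),(6,5)): v=B[b]-B[a]; print(np.degrees(np.arctan2(v[1],v[0])),np.linalg.norm(v))
v=B[:4].mean(0)-B[4:].mean(0);print(np.degrees(np.arctan2(-v[0],v[1])),np.linalg.norm(v))
# stand dark base corners
G=onz(d,q([(480,190),(755,165),(785,355),(505,383)]),.012);print(G.round(4))
for a,b in((0,1),(1,2),(2,3)): print(np.linalg.norm(G[a]-G[b]), np.degrees(np.arctan2(*(G[b]-G[a])[1::-1])))
print(G.mean(0))
```

```text
top red [416.2 155.8] 12 [[0.6885, -0.3634, 0.0273]]
top red [213.4 182.2] 5 [[0.5959, 0.1952, 0.0273]]
scene red [547.8  97.4] 582 [[-0.8586, -0.2362, 0.0273]]
scene red [149.7 199.9] 474 [[0.7252, -0.3547, 0.0273]]
scene red [264.1 254.7] 27 [[0.5786, 0.0236, 0.0273]]
scene red [297.3 301.3] 35 [[0.5984, 0.197, 0.0273]]
scene or [332.7 189.3] [327, 186, 12, 8, 46]
[[ 0.5354 -0.1023  0.0353]
 [ 0.536  -0.1204  0.0353]
 [ 0.4431 -0.1135  0.0353]
 [ 0.4434 -0.0942  0.0353]
 [ 0.5314 -0.1626  0.0353]
 [ 0.5302 -0.1817  0.0353]
 [ 0.4374 -0.176   0.0353]
 [ 0.4386 -0.1562  0.0353]]
[ 0.48692949 -0.13836071  0.0353    ] [ 0.48947644 -0.10759242  0.0353    ] [ 0.48438254 -0.16912899  0.0353    ]
[[ 0.48770942 -0.13895397  0.012     ]]
-5.043887455883532 0.09236968595785536
-4.265523342078514 0.09314631255855228
-3.959836250766132 0.09302506425270661
-3.5187426807388444 0.09294049453014426
-4.732066226187836 0.0617470447287678
[[ 0.5318 -0.2652  0.012 ]
 [ 0.5475 -0.3925  0.012 ]
 [ 0.4601 -0.4055  0.012 ]
 [ 0.4434 -0.2769  0.012 ]]
0.12826751441182535 -83.00035063685122
0.0883101199682879 -171.54605484583658
0.12963735511315883 97.41406764101778
[ 0.49571399 -0.33503845  0.012     ]
```

Call:
{"method": "carry_out", "body": {
  "commands": [
    [[0.5,0.05,-0.04,0,-8],[0.5,0.09,-0.09,0,-16],[0.5,0.125,-0.13,0,-24],[0.5,0.16,-0.165,0,-32],[0.5,0.2,-0.2,0,-40]]
  ]
}}

```text
clock: 0.85
tcp_pos: [0.2482, -0.2989, 0.2314]
orientation: [180.0, 0.0, 53.0]
contact_force: [1.7, -1.1, -0.6]
width: 0.0428
```

```bash
cat > go.py <<'E'
import sys,numpy as np
from cell import arm
def st():
    s=arm.read_state(); p=s["tcp_pos"]; y=s["orientation"][2]; return s,p,y
def go(x,yy,z,yaw):
    s,p,y=st(); a=np.radians(y); d=np.array([x,yy,z])-p
    t=-((yaw-y+180)%360-180)
    print("clk",round(s["clock"],2),"p",p.round(4),"rpy",s["orientation"].round(2),"w",round(s["width"],4),"F",s["contact_force"].round(1))
    print("shift",(d@[np.cos(a),np.sin(a),0]).round(4),(d@[np.sin(a),-np.cos(a),0]).round(4),(-d[2]).round(4),"turn",round(t,2))
if __name__=="__main__": go(*map(float,sys.argv[1:5]))
E
python3 go.py .597 .196 .16 90
```

```text
clk 0.85 p [ 0.2482 -0.2989  0.2314] rpy [1.7997e+02 1.0000e-02 5.2980e+01] w 0.0428 F [ 1.7 -1.1 -0.6]
shift 0.6051 -0.0195 0.0714 turn -37.02
```

Call:
{"method": "carry_out", "body": {
  "commands": [
    [[0.5,0.048,0,0,-8],[0.5,0.096,0,0,-16],[0.5,0.144,0,0,-24],[0.5,0.19,-0.005,0,-32],[0.5,0.235,-0.01,0,-35]]
  ]
}}

```text
clock: 1.35
tcp_pos: [0.3831, -0.1059, 0.2315]
orientation: [180.0, 0.0, 88.0]
contact_force: [-0.1, -1.6, 0.6]
width: 0.043
```

```bash
python3 go.py .597 .196 .16 90
```

```text
clk 1.35 p [ 0.3831 -0.1059  0.2315] rpy [1.7996e+02 3.0000e-02 8.7990e+01] w 0.043 F [-0.1 -1.6  0.6]
shift 0.3092 0.2032 0.0715 turn -2.01
```

Call:
{"method": "carry_out", "body": {
  "commands": [
    [[0.5,0.035,0.025,0,0],[0.5,0.07,0.05,0.01,0],[0.5,0.105,0.075,0.02,0],[0.5,0.14,0.1,0.03,0],[0.5,0.175,0.125,0.04,0]]
  ]
}}

```text
clock: 1.85
tcp_pos: [0.5151, 0.0639, 0.1909]
orientation: [180.0, 0.0, 87.7]
contact_force: [0.9, -0.9, 0.8]
width: 0.0427
```

Call:
{"method": "carry_out", "body": {
  "commands": [
    [[0.5,0.035,0.02,0.01,0],[0.5,0.07,0.04,0.02,0],[0.5,0.095,0.055,0.03,0],[0.5,0.11,0.06,0.03,0],[0.5,0.11,0.06,0.03,0]]
  ]
}}

```text
clock: 2.35
tcp_pos: [0.5785, 0.1711, 0.1609]
orientation: [-180.0, 0.0, 87.8]
contact_force: [0.2, -0.7, -0.9]
width: 0.0425
```

```bash
python3 go.py .597 .196 .16 90
python3 - <<'E'
from h import *
w=cam("wrist"); cv2.imwrite("pics/w1.png",w["frame"]); print(proj(w,[[.597,.196,.0273]]))
E
```

```text
clk 2.35 p [0.5785 0.1711 0.1609] rpy [-179.96    0.     87.83] w 0.0425 F [ 0.2 -0.7 -0.9]
shift 0.0256 0.0175 0.0009 turn -2.17
[[297.88896259 173.75349462]]
```

View pics/w1.png

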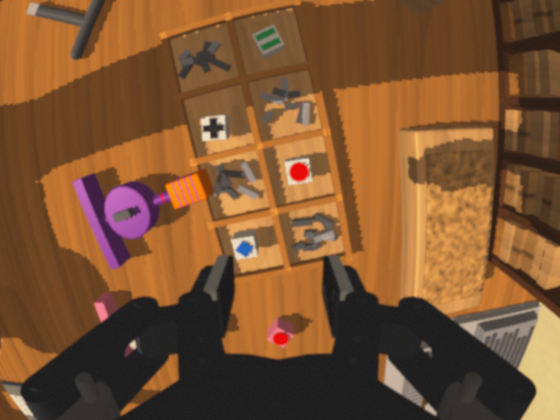

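Run:
```python
from h import *
w=cam("wrist"); crop(w,"w1c.png",265,140,70,62,10)
hsv=cv2.cvtColor(w["frame"],cv2.COLOR_BGR2HSV); H,S,V=cv2.split(hsv)
sub=np.zeros(H.shape,np.uint8); sub[140:202,265:335]=1
red=((((H<6)|(H>174))&(S>150)&(V>90))*sub).astype(np.uint8); n,l,st,ce=cv2.connectedComponentsWithStats(red)
i=1+np.argmax(st[1:,4]); print(ce[i],st[i],onz(w,[ce[i]],.0273))
m=(((S<60)&(V>130))*sub).astype(np.uint8)|red; m=cv2.morphologyEx(m,cv2.MORPH_OPEN,np.ones((3,3)))
cs,_=cv2.findContours(m,cv2.RETR_EXTERNAL,cv2.CHAIN_APPROX_NONE); c=max(cs,key=cv2.contourArea)
P=onz(w,c[:,0,:].astype(float),.0233)[:,:2]
r=cv2.minAreaRect((P*1000).astype(np.float32)); print(r)
```

```text
[298.91143911 169.80442804] [290 161  19  19 271] [[0.59778862 0.19800158 0.0273    ]]
((598.1400146484375, 197.6173553466797), (15.066186904907227, 15.788371086120605), 88.18225860595703)
```

View pics/w1c.png

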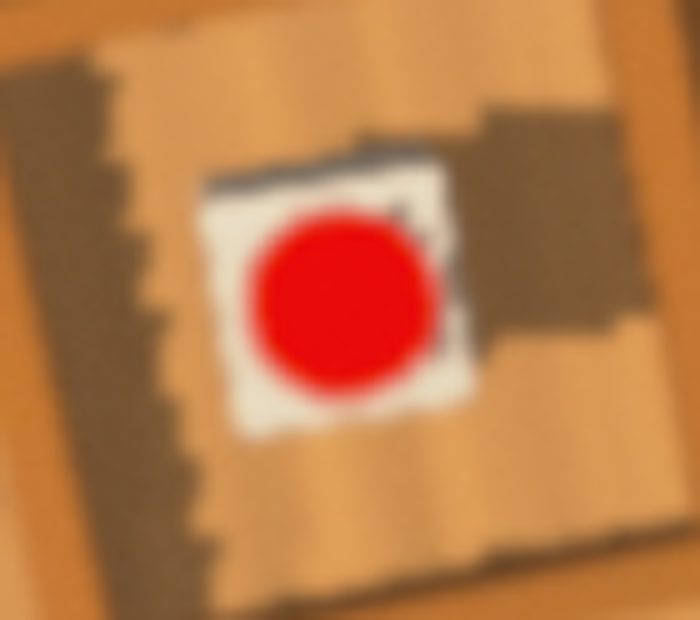

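```bash
python3 - <<'E'
from h import *
w=cam("wrist")
P=onz(w,np.array([(200,195),(440,160),(475,400),(243,437)])/10+[264.6,139.6],.0253)
print(P.round(4),P.mean(0))
for i in range(4):
    v=P[(i+1)%4]-P[i]; print(np.linalg.norm(v),np.degrees(np.arctan2(v[1],v[0]))%90)
E
python3 go.py .5979 .1975 .05 99
```

```text
[[0.5858 0.2067 0.0253]
 [0.6067 0.209  0.0253]
 [0.6093 0.1878 0.0253]
 [0.5888 0.1852 0.0253]] [0.59764912 0.1971583  0.0253    ]
0.020951023415802354 6.461685058382002
0.021396814911873566 7.030544197105627
0.020600640794467447 7.184075715826225
0.021662843341901224 7.954771310492234
clk 2.5 p [0.5782 0.1687 0.1619] rpy [1.7999e+02 3.0000e-02 8.7680e+01] w 0.0428 F [-0.1  0.2  0.7]
shift 0.0296 0.0185 0.1119 turn -11.32
```

Call:
{"method": "carry_out", "body": {
  "commands": [
    [[0.5,0.03,0.018,0.03,-6],[0.5,0.03,0.018,0.07,-9.5],[0.5,0.03,0.018,0.1,-9.5],[0.5,0.03,0.018,0.105,-9.5],[0.5,0.03,0.018,0.105,-9.5]]
  ]
}}

```text
clock: 3.0
tcp_pos: [0.5975, 0.1978, 0.0566]
orientation: [-179.9, 0.0, 97.1]
contact_force: [0.5, -1.2, 0.6]
width: 0.0427
```

```bash
for i in 1 ; do python3 go.py .5978 .1976 .016 97.2; done
python3 - <<'E'
from h import *
w=cam("wrist"); cv2.imwrite("pics/w2.png",w["frame"]); print(proj(w,[[.5978,.1976,.0273]]))
E
python3 go.py .5978 .1976 .016 97.2
```

```text
clk 3.0 p [0.5975 0.1978 0.0566] rpy [-1.7995e+02  2.0000e-02  9.7120e+01] w 0.0427 F [ 0.5 -1.2  0.6]
shift -0.0002 0.0002 0.0406 turn -0.08
[[277.94903098 248.03934651]]
clk 3.05 p [0.5985 0.1982 0.0579] rpy [179.89   0.    97.14] w 0.0424 F [ 0.6 -0.5 -0.6]
shift -0.0005 -0.0008 0.0419 turn -0.06
```

View pics/w2.png

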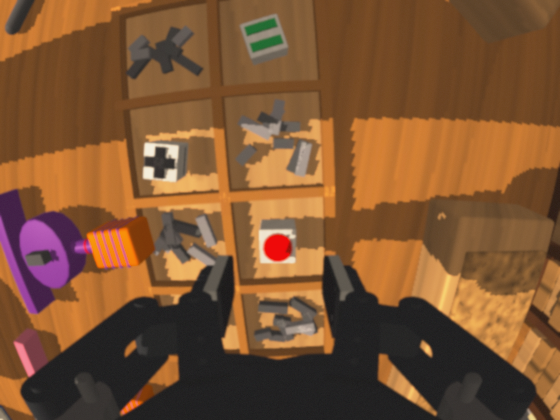

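Call:
{"method": "carry_out", "body": {
  "commands": [
    [[0.4,0,0,0.02,0],[0.4,0,0,0.035,0],[0.4,0,0,0.043,0],[0.4,0,0,0.043,0],[0.4,0,0,0.043,0]]
  ]
}}

```text
clock: 3.55
tcp_pos: [0.5981, 0.199, 0.0139]
orientation: [180.0, 0.0, 97.2]
contact_force: [0.5, -0.6, -0.3]
width: 0.0343
```

Call:
{"method": "carry_out", "body": {
  "commands": [
    [[0.1,0,0,0,0],[0.1,0,0,0,0],[0.1,0,0,0,0],[0.1,0,0,0,0],[0.1,0,0,0,0]]
  ],
  "newtons": 40
}}

```text
clock: 4.05
tcp_pos: [0.5984, 0.1991, 0.0143]
orientation: [179.9, -0.0, 97.2]
contact_force: [0.0, -0.1, 5.8]
width: 0.0201
```

```bash
python3 go.py .5978 .1976 .1 97.2
python3 - <<'E'
from h import *
w=cam("wrist"); cv2.imwrite("pics/w3.png",w["frame"])
E
```

```text
clk 4.05 p [0.5984 0.1991 0.0143] rpy [179.88  -0.    97.21] w 0.0201 F [ 0.  -0.1  5.8]
shift -0.0014 -0.0008 -0.0857 turn 0.01
```

View pics/w3.png

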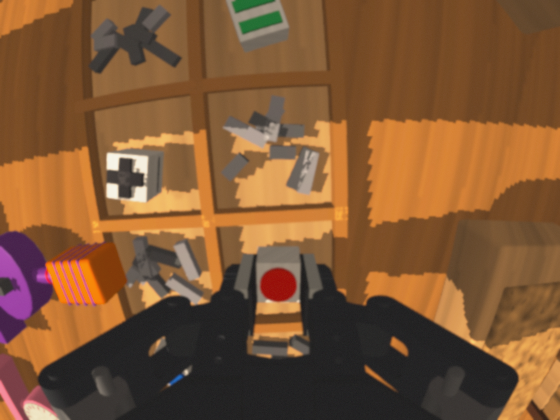

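Call:
{"method": "carry_out", "body": {
  "commands": [
    [[0.1,0,0,-0.02,0],[0.1,0,0,-0.05,0],[0.1,0,0,-0.09,0],[0.1,0,0,-0.12,0],[0.1,0,0,-0.15,0]]
  ]
}}

```text
clock: 4.6
tcp_pos: [0.5974, 0.1989, 0.1645]
orientation: [-180.0, 0.0, 97.2]
contact_force: [0.2, 0.0, -1.2]
width: 0.0197
```

```bash
python3 go.py .487 -.1385 .16 85.5
python3 - <<'E'
from h import *
w=cam("wrist"); cv2.imwrite("pics/w4.png",w["frame"])
E
python3 go.py .487 -.1385 .16 85.5
```

```text
clk 4.6 p [0.5974 0.1989 0.1645] rpy [-179.99    0.     97.21] w 0.0197 F [ 0.2  0.  -1.2]
shift -0.3209 -0.1519 0.0045 turn 11.71
clk 4.65 p [0.5998 0.1994 0.1702] rpy [ 1.7952e+02 -3.0000e-02  9.7220e+01] w 0.0199 F [1.2 0.4 2.8]
shift -0.3211 -0.1543 0.0102 turn 11.72
```

View pics/w4.png

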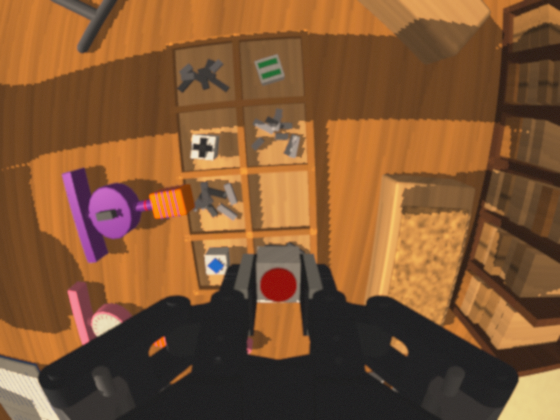

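Call:
{"method": "carry_out", "body": {
  "commands": [
    [[0.1,-0.04,-0.02,0,3],[0.1,-0.085,-0.04,0,6],[0.1,-0.13,-0.06,0,10],[0.1,-0.17,-0.08,0,11.7],[0.1,-0.21,-0.1,0,11.7]]
  ]
}}

```text
clock: 5.15
tcp_pos: [0.5237, -0.0235, 0.163]
orientation: [-180.0, 0.0, 85.5]
contact_force: [-0.0, 0.7, -0.5]
width: 0.0197
```

```bash
python3 - <<'E'
from h import *
import json
w=cam("wrist")
E
python3 go.py .487 -.1385 .12 85.5
```

```text
clk 5.2 p [ 0.5218 -0.0291  0.1629] rpy [-179.87    0.2    85.34] w 0.02 F [-0.7 -4.4 -1.1]
shift -0.1119 -0.0258 0.0429 turn -0.16
```

Call:
{"method": "carry_out", "body": {
  "commands": [
    [[0.1,-0.04,-0.008,0,0],[0.1,-0.085,-0.015,0,0],[0.1,-0.13,-0.02,0,0],[0.1,-0.155,-0.022,0,0],[0.1,-0.155,-0.022,0,0]]
  ]
}}

```text
clock: 5.7
tcp_pos: [0.49, -0.1778, 0.163]
orientation: [-180.0, 0.0, 85.3]
contact_force: [-0.4, 0.8, -0.8]
width: 0.0199
```

```bash
python3 go.py .487 -.1385 .12 85.5
python3 - <<'E'
from h import *
w=cam("wrist"); w=cam("wrist"); cv2.imwrite("pics/w5.png",w["frame"]); crop(w,"w5c.png",180,110,200,150,4)
import pickle; pickle.dump(w,open("w5.pkl","wb"))
E
python3 go.py .487 -.1385 .12 85.5
```

```text
clk 5.7 p [ 0.49   -0.1778  0.163 ] rpy [-1.7999e+02  5.0000e-02  8.5270e+01] w 0.0199 F [-0.4  0.8 -0.8]
shift 0.039 -0.0063 0.043 turn -0.23
clk 5.8 p [ 0.4904 -0.1749  0.1629] rpy [-1.7996e+02 -3.0000e-02  8.5420e+01] w 0.0195 F [ 1.2  0.6 -1.6]
shift 0.036 -0.0063 0.0429 turn -0.08
```

View pics/w5.png

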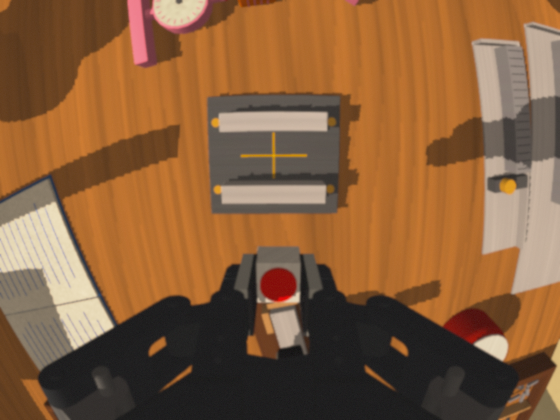

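View pics/w5c.png

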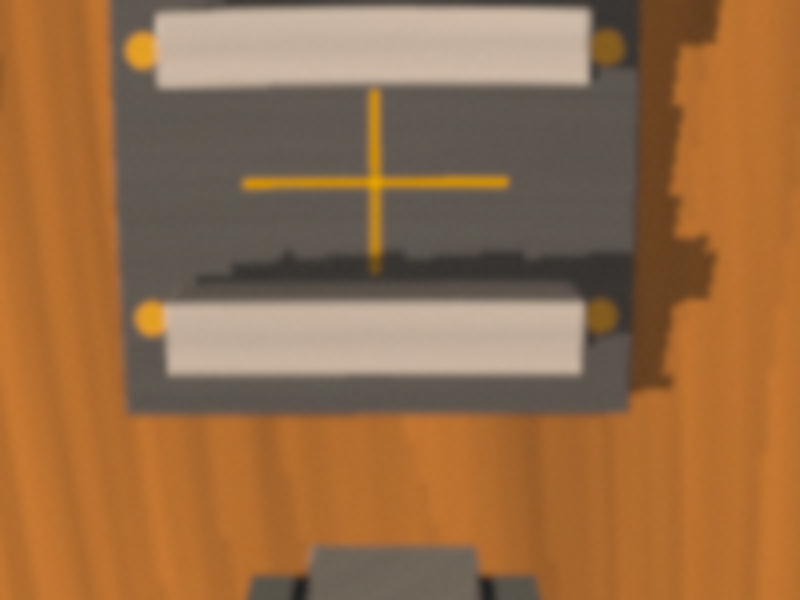

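Run:
```python
from h import *
import pickle; w=pickle.load(open("w5.pkl","rb"))
q=lambda L:np.array(L)/4+[180,110]-.4
print("cross",onz(w,q([(375,183)]),.012))
B=onz(w,q([(156,12),(590,8),(590,86),(157,88),(166,300),(582,300),(583,374),(167,376)]),.0353)
print(B.round(4),B.mean(0))
for a,b in((0,1),(3,2),(4,5),(7,6)): v=B[b]-B[a]; print(np.degrees(np.arctan2(v[1],v[0])),np.linalg.norm(v))
C=onz(w,q([(242,184),(508,182),(375,90),(375,272)]),.012); print(C.round(4)); v=C[1]-C[0];print(np.degrees(np.arctan2(v[1],v[0])))
hsv=cv2.cvtColor(w["frame"],cv2.COLOR_BGR2HSV); H,S,V=cv2.split(hsv)
m=(((H<6)|(H>174))&(S>150)&(V>80)).astype(np.uint8); m[:,:250]=0;m[:,306:]=0;m[:250]=0
n,l,st,ce=cv2.connectedComponentsWithStats(m);i=1+np.argmax(st[1:,4]);print(ce[i],st[i])
R=onz(w,[ce[i]],.163-.0102+.0233); print("face",R)
s=arm.read_state();print(s["tcp_pos"],s["joint_velocities"].round(2))
print(w["T"][:3,3])
```

```text
cross [[ 0.48969575 -0.13617108  0.012     ]]
[[ 0.448  -0.0935  0.0353]
 [ 0.5375 -0.1003  0.0353]
 [ 0.5364 -0.1166  0.0353]
 [ 0.4466 -0.1095  0.0353]
 [ 0.4435 -0.1547  0.0353]
 [ 0.5321 -0.162   0.0353]
 [ 0.5316 -0.1784  0.0353]
 [ 0.4416 -0.1714  0.0353]] [ 0.48967191 -0.13579741  0.0353    ]
-4.319305306620846 0.08977132005834303
-4.552452919982243 0.0900707705218887
-4.732088666937364 0.08894368453714524
-4.416367350638707 0.09023479752044926
[[ 0.4596 -0.1337  0.012 ]
 [ 0.5198 -0.1383  0.012 ]
 [ 0.4915 -0.1151  0.012 ]
 [ 0.488  -0.1566  0.012 ]]
-4.337072504568524
[277.92993631 284.48195329] [260 268  36  34 942]
face [[ 0.49039266 -0.17665174  0.1761    ]]
[ 0.49042337 -0.17485976  0.16293335] [ 1.83 -0.39  0.28  0.    0.12  0.15]
[ 0.49609443 -0.10536935  0.30611203]
```

Call:
{"method": "carry_out", "body": {
  "commands": [
    [[0.1,0.03,-0.004,0.03,0],[0.1,0.04,-0.004,0.06,0],[0.1,0.04,-0.004,0.09,0],[0.1,0.04,-0.004,0.09,0],[0.1,0.04,-0.004,0.09,0]]
  ]
}}

```text
clock: 6.3
tcp_pos: [0.4901, -0.1337, 0.0736]
orientation: [-180.0, -0.0, 85.6]
contact_force: [-0.0, 0.8, -0.4]
width: 0.0197
```

```bash
python3 - <<'E'
from h import *
for k in range(2): w=cam("wrist"); print(arm.read_state()["tcp_pos"])
cv2.imwrite("pics/w6.png",w["frame"]);  crop(w,"w6c.png",190,180,180,135,4)
import pickle; pickle.dump(w,open("w6.pkl","wb"))
E
python3 go.py .4897 -.1362 .0225 85.5
```

```text
[ 0.49081294 -0.13432956  0.07442502]
[ 0.49102154 -0.13468481  0.07478877]
clk 6.4 p [ 0.491  -0.1347  0.0748] rpy [1.7986e+02 5.0000e-02 8.5540e+01] w 0.0197 F [ 0.6  0.8 -0.9]
shift -0.0016 -0.0012 0.0523 turn 0.04
```

View pics/w6c.png

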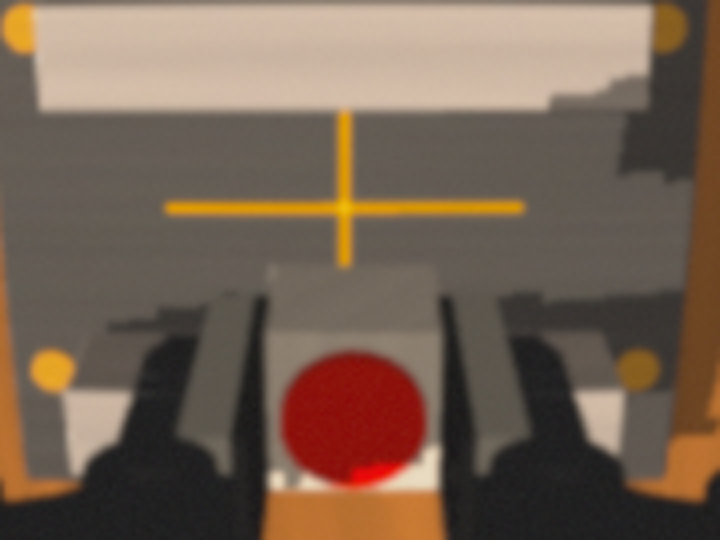

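Run:
```python
from h import *
import pickle; w=pickle.load(open("w6.pkl","rb"))
q=lambda L:np.array(L)/4+[190,180]-.4
c=onz(w,q([(344,208)]),.012)[0]; f=onz(w,q([(354,418)]),.0745-.0102+.0233)[0]; print(c,f)
a=np.radians(85.54); d=c-f; print(d@[np.cos(a),np.sin(a),0],d@[np.sin(a),-np.cos(a),0])
B=onz(w,q([(35,6),(652,4),(650,110),(40,110)]),.0353); print(B.round(4))
```

```text
[ 0.48947086 -0.13616623  0.012     ] [ 0.49100252 -0.13474584  0.0876    ]
-0.0015352007679790272 -0.0014165584935416252
[[ 0.4479 -0.0937  0.0353]
 [ 0.5372 -0.1004  0.0353]
 [ 0.5365 -0.1164  0.0353]
 [ 0.4466 -0.1093  0.0353]]
```

Call:
{"method": "carry_out", "body": {
  "commands": [
    [[0.1,-0.0015,-0.0015,0.02,0],[0.1,-0.0015,-0.0015,0.035,0],[0.1,-0.0015,-0.0015,0.045,0],[0.1,-0.0015,-0.0015,0.049,0],[0.1,-0.0015,-0.0015,0.05,0]]
  ]
}}

```text
clock: 6.9
tcp_pos: [0.4887, -0.1362, 0.0237]
orientation: [180.0, 0.0, 85.5]
contact_force: [0.9, 0.2, 0.2]
width: 0.0196
```

Call:
{"method": "carry_out", "body": {
  "commands": [
    [[0.1,0,0,0.0005,0],[0.1,0,0,0.001,0],[0.1,0,0,0.0015,0],[0.1,0,0,0.0015,0],[0.1,0,0,0.0015,0]]
  ]
}}

```text
clock: 7.4
tcp_pos: [0.4886, -0.1361, 0.0223]
orientation: [179.9, 0.0, 85.5]
contact_force: [0.2, 0.2, 4.0]
width: 0.02
```

```bash
python3 go.py .4896 -.1362 .022 85.5;  python3 - <<'E'
from h import *
w=cam("wrist"); cv2.imwrite("pics/w7.png",w["frame"]);  crop(w,"w7c.png",180,180,200,150,4)
E
python3 go.py .4896 -.1362 .022 85.5
```

```text
clk 7.4 p [ 0.4886 -0.1361  0.0223] rpy [1.7994e+02 3.0000e-02 8.5510e+01] w 0.02 F [0.2 0.2 4. ]
shift 0.0 0.001 0.0003 turn 0.01
clk 7.45 p [ 0.4886 -0.1361  0.0223] rpy [1.7995e+02 2.0000e-02 8.5510e+01] w 0.0195 F [-0.5  0.3  4.7]
shift 0.0 0.001 0.0003 turn 0.01
```

View pics/w7c.png

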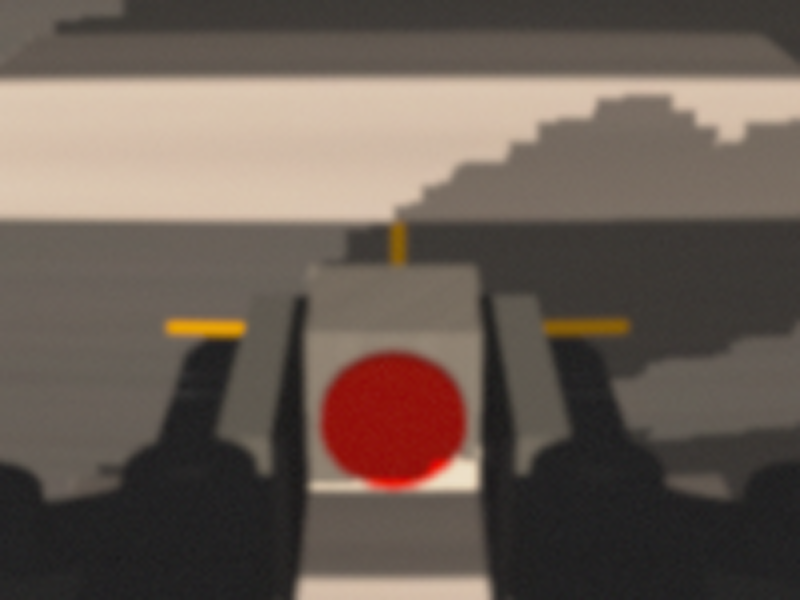

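Run:
```python
from h import *
w=cam("wrist")
q=lambda L:np.array(L)/4+[180,180]-.4
c=onz(w,q([(165,327),(630,327),(398,224)]),.012); f=onz(w,q([(394,418)]),.0353)[0]; print(c,f, c[:2].mean(0)-f)
```

```text
[[ 0.45908254 -0.13387686  0.012     ]
 [ 0.51976096 -0.13873509  0.012     ]
 [ 0.49057482 -0.12180707  0.012     ]] [ 0.48884065 -0.13663944  0.0353    ] [ 0.0005811   0.00033347 -0.0233    ]
```

Call:
{"method": "carry_out", "body": {
  "commands": [
    [[0.4,0,0,0,0],[0.4,0,0,0,0],[0.4,0,0,0,0],[0.4,0,0,-0.01,0],[0.4,0,0,-0.03,0]]
  ]
}}

```text
clock: 8.0
tcp_pos: [0.4873, -0.1356, 0.0514]
orientation: [-179.8, -0.1, 85.5]
contact_force: [0.7, -0.5, -0.1]
width: 0.0343
```

Call:
{"method": "carry_out", "body": {
  "commands": [
    [[0.5,-0.01,0,-0.05,0],[0.5,-0.02,0,-0.1,0],[0.5,-0.03,0,-0.14,0],[0.5,-0.04,0,-0.18,0],[0.5,-0.05,0,-0.2,0]]
  ]
}}

```text
clock: 8.5
tcp_pos: [0.4851, -0.1866, 0.2565]
orientation: [179.7, 0.2, 85.5]
contact_force: [-0.2, -1.0, -0.1]
width: 0.0427
```

```bash
python3 go.py .49 -.335 .24 97;  python3 - <<'E'
from h import *
w=cam("wrist"); w=cam("wrist"); cv2.imwrite("pics/w8.png",w["frame"])
E
python3 go.py .49 -.335 .24 97
```

```text
clk 8.5 p [ 0.4851 -0.1866  0.2565] rpy [1.7967e+02 1.6000e-01 8.5520e+01] w 0.0427 F [-0.2 -1.  -0.1]
shift -0.1476 0.0165 0.0165 turn -11.48
clk 8.6 p [ 0.4855 -0.1874  0.2558] rpy [179.61   0.21  85.44] w 0.0426 F [-0.2 -0.6  0.2]
shift -0.1467 0.0162 0.0158 turn -11.56
```

View pics/w8.png

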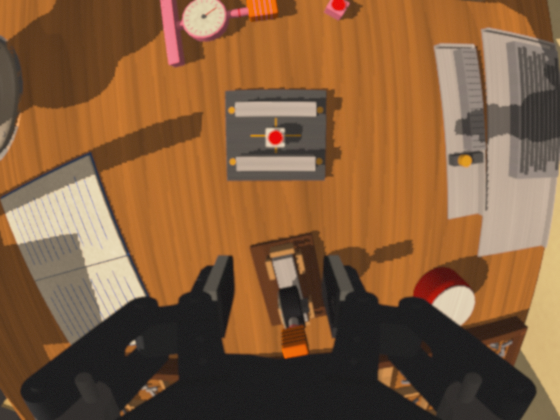

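Call:
{"method": "carry_out", "body": {
  "commands": [
    [[0.6,-0.045,0.005,0,-4],[0.6,-0.09,0.01,0,-8],[0.6,-0.135,0.014,0,-12],[0.6,-0.175,0.016,0.02,-12],[0.6,-0.195,0.017,0.035,-12]]
  ]
}}

```text
clock: 9.1
tcp_pos: [0.485, -0.3839, 0.2146]
orientation: [-179.9, -0.1, 97.4]
contact_force: [-0.2, -0.3, -0.8]
width: 0.0512
```

```bash
python3 - <<'E'
from h import *
import pickle
for k in range(4): w=cam("wrist")
cv2.imwrite("pics/w9.png",w["frame"]); pickle.dump(w,open("w9.pkl","wb"))
E
python3 go.py .49 -.335 .12 97
```

```text
clk 9.3 p [ 0.4856 -0.3807  0.2157] rpy [-1.7992e+02 -1.4000e-01  9.7480e+01] w 0.0512 F [ 0.7 -0.7  0.5]
shift 0.0448 0.0103 0.0957 turn 0.48
```

View pics/w9.png

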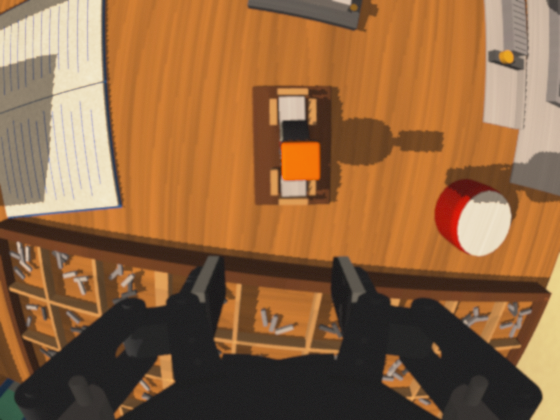

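Run:
```python
from h import *
import pickle; w=pickle.load(open("w9.pkl","rb")); crop(w,"w9c.png",250,75,90,140,5)
```

View pics/w9c.png

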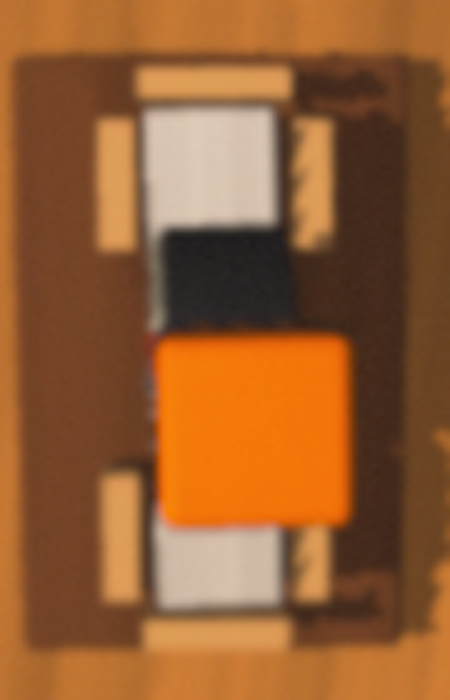

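```bash
python3 - <<'E'
from h import *
import pickle; w=pickle.load(open("w9.pkl","rb"))
q=lambda L:np.array(L)/5+[250,75]-.4
P=onz(w,q([(156,335),(350,335),(353,524),(160,526)]),.158); print(P.round(4),P.mean(0))
for i in range(4):
    v=P[(i+1)%4]-P[i]; print(np.linalg.norm(v),np.degrees(np.arctan2(v[1],v[0]))%90)
# bar ends, top z .036
Q=onz(w,q([(141,104),(277,104),(283,608),(157,610)]),.036); print(Q.round(4),Q.mean(0))
for i in range(4):
    v=Q[(i+1)%4]-Q[i]; print(np.linalg.norm(v),np.degrees(np.arctan2(v[1],v[0]))%90)
E
python3 go.py .4965 -.333 .118 97
```

```text
[[ 0.4793 -0.3232  0.158 ]
 [ 0.5028 -0.3199  0.158 ]
 [ 0.5068 -0.3433  0.158 ]
 [ 0.4829 -0.3468  0.158 ]] [ 0.49293975 -0.33332216  0.158     ]
0.02381412095006311 7.976388263589732
0.023702271841457276 9.57174015290181
0.024180684429736175 8.295070937753621
0.023829388011264795 8.682570665543352
[[ 0.4723 -0.2853  0.036 ]
 [ 0.4985 -0.2817  0.036 ]
 [ 0.5139 -0.3818  0.036 ]
 [ 0.4886 -0.3856  0.036 ]] [ 0.49331691 -0.33360295  0.036     ]
0.026475289417363324 7.962292007558897
0.1013164382964846 8.76525188521775
0.02565254506665384 8.445268647699834
0.1015475112599341 9.22822976788457
clk 9.3 p [ 0.4856 -0.3807  0.2157] rpy [-1.7992e+02 -1.4000e-01  9.7480e+01] w 0.0512 F [ 0.7 -0.7  0.5]
shift 0.0459 0.017 0.0977 turn 0.48
```

Call:
{"method": "carry_out", "body": {
  "commands": [
    [[0.6,0.03,0.01,0,-1],[0.6,0.046,0.0135,0,-1],[0.6,0.046,0.0135,0.01,-1],[0.6,0.046,0.0135,0.025,-1],[0.6,0.046,0.0135,0.025,-1]]
  ]
}}

```text
clock: 9.8
tcp_pos: [0.4927, -0.3331, 0.1901]
orientation: [-179.9, -0.1, 98.6]
contact_force: [0.1, -0.3, 0.3]
width: 0.0511
```

```bash
python3 - <<'E'
from h import *
for k in range(3): w=cam("wrist")
cv2.imwrite("pics/w10.png",w["frame"])
E
python3 go.py .4931 -.3334 .118 98.6
```

```text
clk 9.95 p [ 0.4936 -0.3344  0.1923] rpy [1.7998e+02 4.0000e-02 9.8500e+01] w 0.0511 F [-0.5 -0.8 -0.4]
shift 0.0011 -0.0003 0.0743 turn -0.1
```

View pics/w10.png

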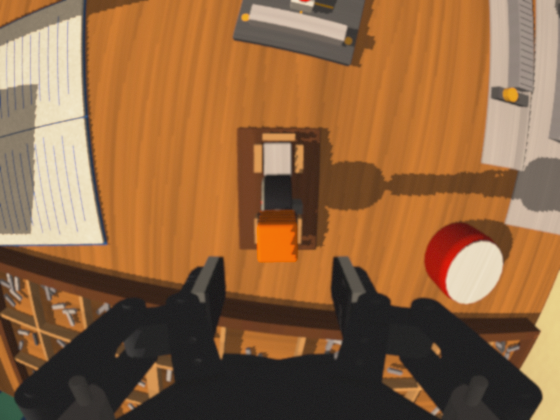

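Call:
{"method": "carry_out", "body": {
  "commands": [
    [[0.5,0.001,0,0.03,0],[0.5,0.001,0,0.055,0],[0.5,0.001,0,0.07,0],[0.5,0.001,0,0.074,0],[0.5,0.001,0,0.074,0]]
  ]
}}

```text
clock: 10.45
tcp_pos: [0.4934, -0.3335, 0.1181]
orientation: [180.0, 0.0, 98.5]
contact_force: [0.5, -0.0, -0.1]
width: 0.0425
```

Call:
{"method": "carry_out", "body": {
  "commands": [
    [[0.1,0,0,0,0],[0.1,0,0,0,0],[0.1,0,0,0,0],[0.1,0,0,0,0],[0.1,0,0,0,0]]
  ],
  "newtons": 60
}}

```text
clock: 10.95
tcp_pos: [0.4936, -0.3337, 0.1184]
orientation: [179.9, 0.1, 98.5]
contact_force: [-1.0, -2.6, 1.4]
width: 0.0234
```

```bash
python3 - <<'E'
from h import *
for k in range(2): w=cam("wrist")
cv2.imwrite("pics/w11.png",w["frame"])
E
python3 go.py .4931 -.3334 .118 98.6
```

```text
clk 11.05 p [ 0.4935 -0.3337  0.1182] rpy [1.7996e+02 7.0000e-02 9.8500e+01] w 0.0232 F [-0.5 -2.4  1.6]
shift 0.0003 -0.0004 0.0002 turn -0.1
```

View pics/w11.png

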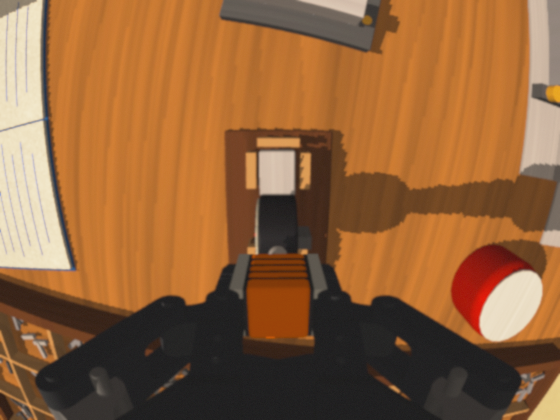

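Call:
{"method": "carry_out", "body": {
  "commands": [
    [[0.1,0,0,-0.005,0],[0.1,0,0,-0.015,0],[0.1,0,0,-0.03,0],[0.1,0,0,-0.05,0],[0.1,0,0,-0.07,0]]
  ]
}}

```text
clock: 11.55
tcp_pos: [0.4929, -0.3325, 0.1883]
orientation: [-179.9, -0.1, 98.5]
contact_force: [0.8, -0.3, -3.4]
width: 0.0232
```

```bash
python3 - <<'E'
from h import *
import pickle
for k in range(3): w=cam("wrist")
cv2.imwrite("pics/w12.png",w["frame"]); pickle.dump(w,open("w12.pkl","wb")); crop(w,"w12c.png",220,90,120,150,4)
s=cam("scene");crop(s,"s2.png",170,80,150,150,4)
E
python3 go.py .4893 -.1366 .19 85.5
```

```text
clk 11.75 p [ 0.4931 -0.3328  0.1875] rpy [-1.7998e+02 -3.0000e-02  9.8520e+01] w 0.0236 F [ 0.3 -0.8 -3.6]
shift 0.1946 0.0253 -0.0025 turn 13.02
```

View pics/w12.png

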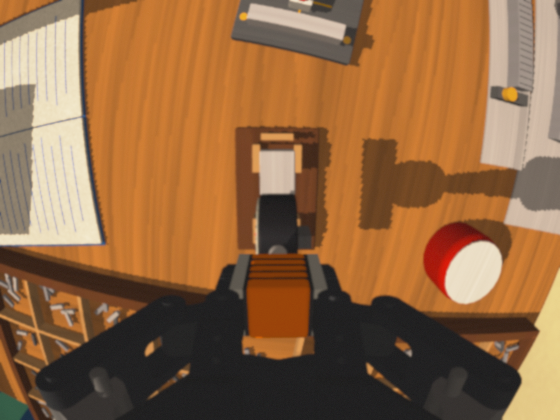

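View pics/s2.png

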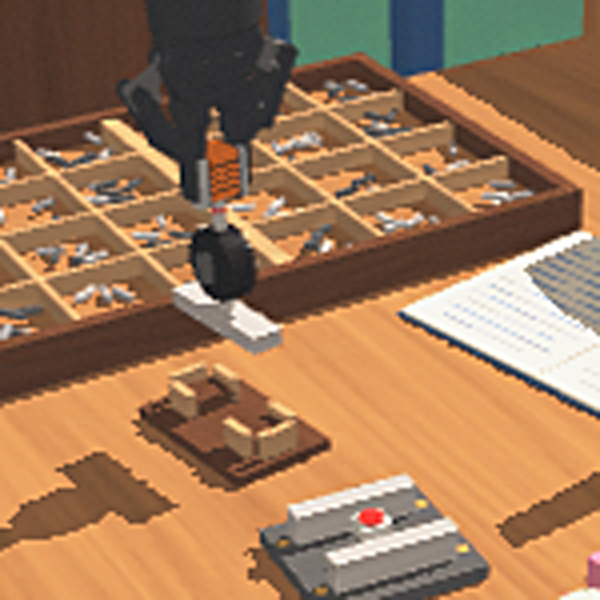

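View pics/w12c.png

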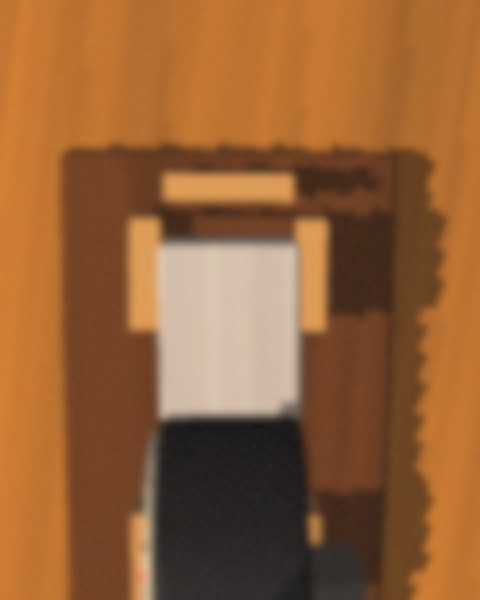

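Run:
```python
from h import *
import pickle; w=pickle.load(open("w12.pkl","rb"))
q=lambda L:np.array(L)/4+[220,90]-.4
P=onz(w,q([(159,241),(297,241),(300,415),(160,415)]),.1053); tcp=np.array([.4931,-.3328,.1875]); a=np.radians(98.52)
X=np.array([np.cos(a),np.sin(a),0]);Y=np.array([np.sin(a),-np.cos(a),0])
for p in P: print(((p-tcp)@X*1000).round(2),((p-tcp)@Y*1000).round(2))
```

```text
49.13 -11.33
49.1 12.87
17.68 13.72
17.71 -11.51
```

Call:
{"method": "carry_out", "body": {
  "commands": [
    [[0.1,0.01,0,0,3],[0.1,0.03,0.005,0,7],[0.1,0.05,0.007,0,11],[0.1,0.07,0.01,0,13],[0.1,0.08,0.01,0,13]]
  ]
}}

```text
clock: 12.25
tcp_pos: [0.4906, -0.2505, 0.1863]
orientation: [-179.8, -0.1, 85.6]
contact_force: [0.1, 1.8, -3.4]
width: 0.0233
```

```bash
python3 - <<'E'
from h import *
import pickle
for k in range(5): w=cam("wrist")
s=arm.read_state(); w["tcp"]=s["tcp_pos"];w["yaw"]=s["orientation"][2]
cv2.imwrite("pics/w13.png",w["frame"]); pickle.dump(w,open("w13.pkl","wb")); crop(w,"w13c.png",190,70,180,135,4)
E
python3 go.py .4881 -.1356 .1875 85.5
```

```text
clk 12.5 p [ 0.4913 -0.2533  0.1875] rpy [-1.7999e+02  2.0000e-02  8.5520e+01] w 0.0234 F [-0.2  0.6 -2.8]
shift 0.1171 -0.0124 0.0 turn 0.02
```

View pics/w13c.png

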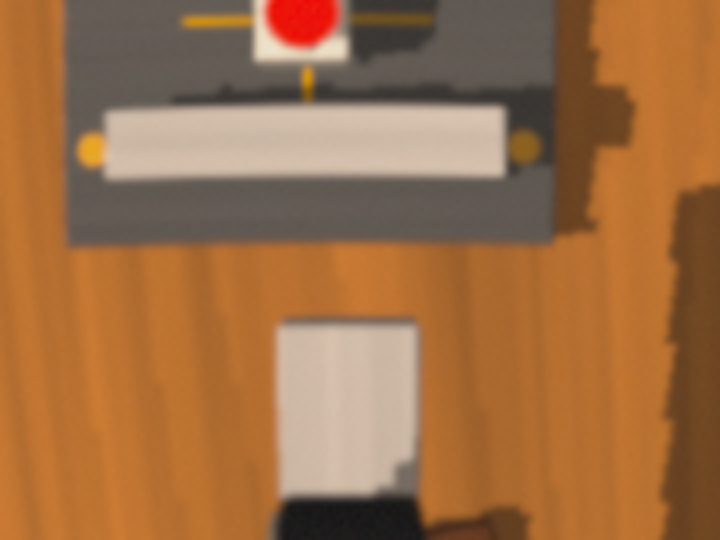

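Run:
```python
from h import *
import pickle; w=pickle.load(open("w13.pkl","rb"))
q=lambda L:np.array(L)/4+[190,70]-.4
hsv=cv2.cvtColor(w["frame"],cv2.COLOR_BGR2HSV); H,S,V=cv2.split(hsv)
m=(((H<6)|(H>174))&(S>170)&(V>120)).astype(np.uint8); m[:,:250]=0;m[:,282:]=0;m[:60]=0;m[90:]=0
n,l,st,ce=cv2.connectedComponentsWithStats(m);i=1+np.argmax(st[1:,4]);print(ce[i],st[i])
F=onz(w,[ce[i]],.0353)[0]; print("face",F)
print("bearer",onz(w,q([(105,110),(505,106),(505,178),(106,181)]),.0353).round(4))
P=onz(w,q([(278,324),(418,324),(418,495),(280,495)]),.1053); tcp=w["tcp"]; a=np.radians(w["yaw"])
X=np.array([np.cos(a),np.sin(a),0]);Y=np.array([np.sin(a),-np.cos(a),0])
for p in P: print(((p-tcp)@X*1000).round(2),((p-tcp)@Y*1000).round(2))
ax=P[:2].mean(0)-.05*X; print("axis",ax, "move",(F-ax)@X,(F-ax)@Y)
```

```text
[265.14096916  72.47136564] [257  65  17  16 227]
face [ 0.48917832 -0.13728905  0.0353    ]
bearer [[ 0.4431 -0.1552  0.0353]
 [ 0.5327 -0.1621  0.0353]
 [ 0.5316 -0.1785  0.0353]
 [ 0.4418 -0.1715  0.0353]]
50.62 -12.85
50.62 11.37
20.19 11.69
20.18 -12.83
axis [ 0.4906088  -0.25266965  0.1053    ] move 0.11491644372882735 -0.010437401480170734
```

Call:
{"method": "carry_out", "body": {
  "commands": [
    [[0.1,0.035,-0.003,0,0],[0.1,0.075,-0.006,0,0],[0.1,0.105,-0.01,0,0],[0.1,0.115,-0.0105,0,0],[0.1,0.115,-0.0105,0.01,0]]
  ]
}}

```text
clock: 13.0
tcp_pos: [0.491, -0.1371, 0.1787]
orientation: [179.8, 0.1, 85.6]
contact_force: [0.0, 0.3, -2.8]
width: 0.0234
```

Call:
{"method": "carry_out", "body": {
  "commands": [
    [[0.1,0,0,0.01,0],[0.1,0,0,0.02,0],[0.1,0,0,0.028,0],[0.1,0,0,0.03,0],[0.1,0,0,0.03,0]]
  ]
}}

```text
clock: 13.5
tcp_pos: [0.4897, -0.1375, 0.1472]
orientation: [-179.9, -0.0, 85.5]
contact_force: [-0.9, 0.4, -3.4]
width: 0.0232
```

```bash
python3 - <<'E'
from h import *
import pickle
for k in range(4): w=cam("wrist"); print(arm.read_state()["tcp_pos"])
s=arm.read_state(); w["tcp"]=s["tcp_pos"];w["yaw"]=s["orientation"][2]
cv2.imwrite("pics/w14.png",w["frame"]); pickle.dump(w,open("w14.pkl","wb")); crop(w,"w14c.png",190,120,180,135,4)
s=cam("scene");crop(s,"s3.png",200,130,130,110,6); pickle.dump(s,open("s3.pkl","wb"))
t=cam("top");crop(t,"t3.png",295,170,90,80,7)
E
python3 go.py .489 -.1365 .1265 85.5
```

```text
[ 0.48993813 -0.13748068  0.14767445]
[ 0.490103   -0.13744103  0.14800197]
[ 0.49014755 -0.13736634  0.14814766]
[ 0.4901661  -0.13731635  0.1482214 ]
clk 13.8 p [ 0.4901 -0.1372  0.1482] rpy [1.7995e+02 2.0000e-02 8.5510e+01] w 0.0231 F [-0.3 -0.1 -3.6]
shift 0.0006 -0.0011 0.0217 turn 0.01
```

View pics/w14c.png

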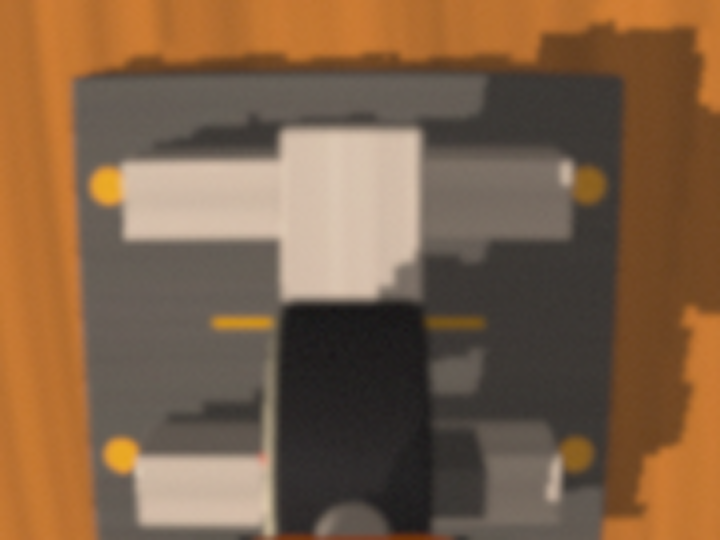

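View pics/s3.png

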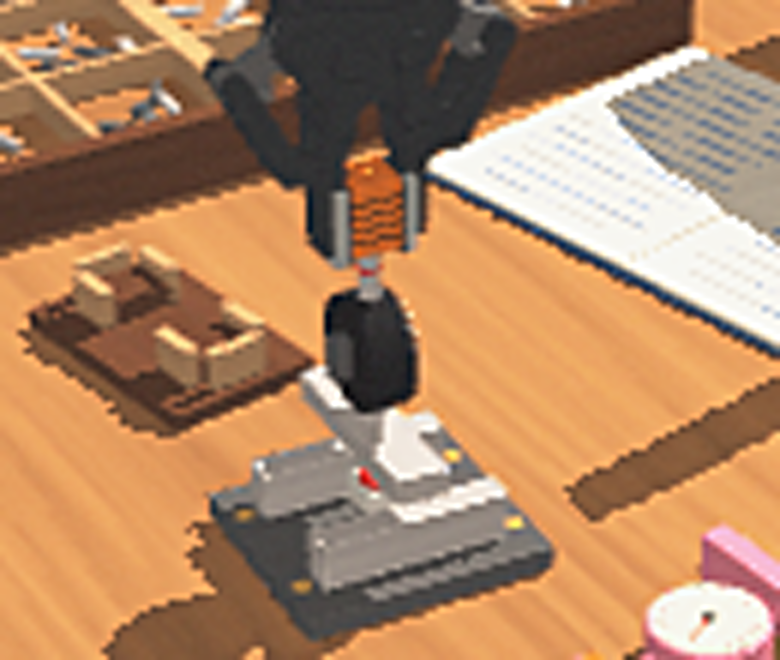

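Run:
```python
from h import *
import pickle; w=pickle.load(open("w14.pkl","rb"))
q=lambda L:np.array(L)/4+[190,120]-.4
P=onz(w,q([(281,128),(422,128),(422,300),(282,300)]),.066); tcp=w["tcp"]; a=np.radians(w["yaw"])
X=np.array([np.cos(a),np.sin(a),0]);Y=np.array([np.sin(a),-np.cos(a),0])
for p in P: print(((p-tcp)@X*1000).round(2),((p-tcp)@Y*1000).round(2))
ax=P[:2].mean(0)-.05*X; print("axis",ax)
B=onz(w,q([(123,160),(572,160),(122,240),(572,240)]),.0353);print(B.round(4))
C=onz(w,q([(212,323),(486,323)]),.012);print("cross",C.round(4),C.mean(0))
```

```text
49.54 -12.12
49.52 12.29
18.86 12.61
18.88 -12.29
axis [ 0.49021717 -0.13779369  0.066     ]
[[ 0.4481 -0.0932  0.0353]
 [ 0.5372 -0.1003  0.0353]
 [ 0.446  -0.1094  0.0353]
 [ 0.5365 -0.1166  0.0353]]
cross [[ 0.4595 -0.1337  0.012 ]
 [ 0.5202 -0.1385  0.012 ]] [ 0.48982049 -0.13608621  0.012     ]
```

Call:
{"method": "carry_out", "body": {
  "commands": [
    [[0.1,0.001,-0.001,0,0],[0.1,0.001,-0.001,0.004,0],[0.1,0.001,-0.001,0.008,0],[0.1,0.001,-0.001,0.01,0],[0.1,0.001,-0.001,0.012,0]]
  ]
}}

```text
clock: 14.3
tcp_pos: [0.4889, -0.136, 0.1354]
orientation: [-180.0, -0.0, 85.5]
contact_force: [-0.3, 0.3, -3.4]
width: 0.0231
```

Call:
{"method": "carry_out", "body": {
  "commands": [
    [[0.1,0,0,0.001,0],[0.1,0,0,0.002,0],[0.1,0,0,0.003,0],[0.1,0,0,0.004,0],[0.1,0,0,0.004,0]]
  ]
}}

```text
clock: 14.8
tcp_pos: [0.4891, -0.1363, 0.1322]
orientation: [180.0, 0.0, 85.5]
contact_force: [-0.8, -1.3, 2.5]
width: 0.0229
```

```bash
python3 go.py .4892 -.1362 .1265 85.5
```

```text
clk 14.8 p [ 0.4891 -0.1363  0.1322] rpy [1.7996e+02 3.0000e-02 8.5510e+01] w 0.0229 F [-0.8 -1.3  2.5]
shift 0.0001 0.0001 0.0057 turn 0.01
```

Call:
{"method": "carry_out", "body": {
  "commands": [
    [[0.1,0,0,0.001,0],[0.1,0,0,0.002,0],[0.1,0,0,0.003,0],[0.1,0,0,0.004,0],[0.1,0,0,0.0045,0]]
  ]
}}

```text
clock: 15.3
tcp_pos: [0.4891, -0.1362, 0.1273]
orientation: [180.0, 0.0, 85.5]
contact_force: [-1.3, -1.6, 4.2]
width: 0.0232
```

Run:
```python
from h import *
import pickle
for k in range(4): w=cam("wrist"); s=arm.read_state(); print(s["tcp_pos"].round(4),s["contact_force"].round(1),s["moment"].round(2))
w["tcp"]=s["tcp_pos"];w["yaw"]=s["orientation"][2]
pickle.dump(w,open("w15.pkl","wb")); crop(w,"w15c.png",190,130,180,135,4)
s=cam("scene");crop(s,"s4.png",200,130,130,110,6)
```

```text
[ 0.4891 -0.1362  0.1273] [-1.7 -1.9  4. ] [-0.15  0.29  0.04]
[ 0.4891 -0.1362  0.1274] [-1.7 -1.9  3.7] [-0.14  0.33  0.04]
[ 0.4891 -0.1362  0.1274] [-1.4 -1.9  3.1] [-0.18  0.28  0.01]
[ 0.4891 -0.1362  0.1274] [-1.4 -1.5  3.6] [-0.18  0.26  0.03]
```

View pics/w15c.png

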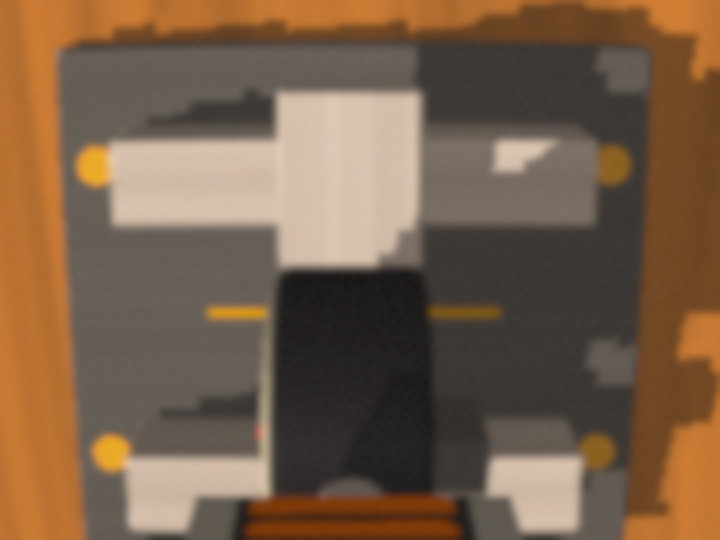

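View pics/s4.png

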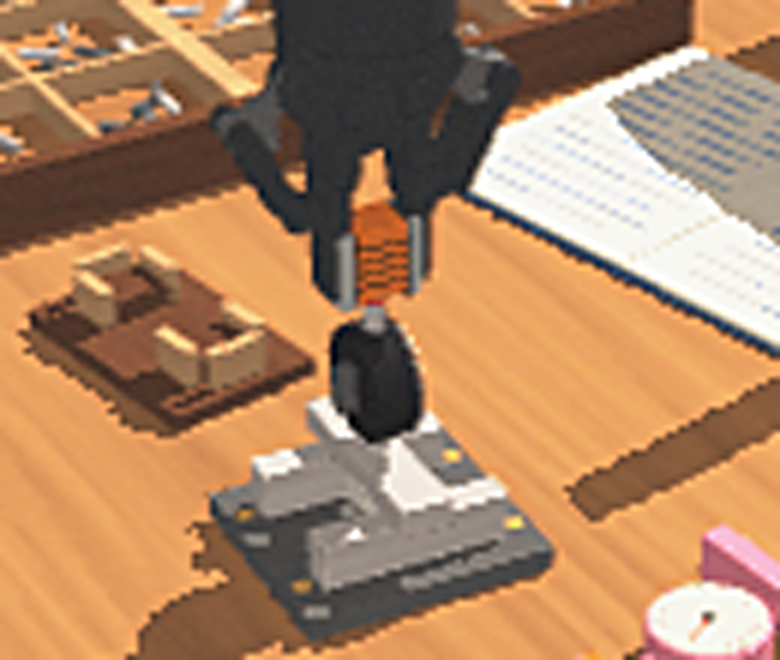

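```bash
python3 - <<'E'
from h import *
import pickle; w=pickle.load(open("w15.pkl","rb"))
q=lambda L:np.array(L)/4+[190,130]-.4
P=onz(w,q([(276,92),(423,92),(422,262),(276,262)]),.0493); tcp=w["tcp"]; a=np.radians(85.5)
X=np.array([np.cos(a),np.sin(a),0]);Y=np.array([np.sin(a),-np.cos(a),0])
for p in P: print(((p-tcp)@X*1000).round(2),((p-tcp)@Y*1000).round(2))
v=P[0]-P[3];u=P[1]-P[2];t=P[1]-P[0]
for k in(v,u): print("side",np.degrees(np.arctan2(k[1],k[0])))
print("end",np.degrees(np.arctan2(t[1],t[0])),"axis",P[:2].mean(0)-.05*X)
B=onz(w,q([(110,138),(596,138),(111,226),(597,226)]),.0353);
for i in(0,2): k=B[i+1]-B[i];print("bearer",np.degrees(np.arctan2(k[1],k[0])))
C=onz(w,q([(206,313),(500,313)]),.012);print("cross",C.mean(0))
E
python3 go.py .4892 -.1362 .1265 85.5
```

```text
49.3 -12.81
49.29 12.2
19.51 12.35
19.52 -13.16
side 84.81710404148342
side 85.78752062054592
end -4.526258209351755 axis [ 0.48871323 -0.13685294  0.0493    ]
bearer -4.5103170175022465
bearer -4.514373012384127
cross [ 0.489432   -0.13614486  0.012     ]
clk 15.55 p [ 0.4891 -0.1361  0.1274] rpy [1.7998e+02 1.0000e-02 8.5510e+01] w 0.0238 F [-1.6 -2.2  4.3]
shift -0.0 0.0001 0.0009 turn 0.01
```

```bash
python3 -c "
from cell import arm
print(arm.close_job()); s=arm.read_state(); print(s['clock'],s['tcp_pos'],s['contact_force'])"
```

```text
the job is handed in; nothing more can be done
None
the job is handed in; nothing more can be done
```

I picked the red-faced sort out of the tray and let go of it standing upright on the yellow cross, about 0.6 mm off the centre. I then lifted the gauge from its stand by the orange grip and set it across both bearers over the sort. I handed the job in at about 15.6 s, still holding and pressing the gauge.

**Last checks:**
- **Squareness:** the bar's end edge and the bearers both measured -4.5°. The bar's two sides read 84.8° and 85.8°, against 85.5° for exactly square.
- **Plunger position:** the gauge axis is within about 0.5 mm of the middle of the red face. This is worked out from the camera measurements, because the bar hides the contact itself.
- **Spring:** the push was about 4 N, and the grip had come down about 4 mm after the bar touched. Both put the spring at roughly 4–5 mm of its 12 mm.
- **Side force:** a small sideways force of about 2 N remained on the tool.
- **Not seen directly:** I judged that the bar lies flat from the height at which it touched and from the scene view. I could not see the sort once the bar was over it. The plunger reading was not checked either.

No check failed. Two readings of where the gauge axis sat in the hand differed by about 1.5 mm each way because the arm was still settling, so I measured again before lowering it.

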